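Nest the upturned stoneware lids

ROBOT

A 6-joint arm with a two-finger parallel gripper is mounted at the origin on the work surface; the furniture and walls round the work are solid. World frame = base frame: x ahead of the robot, y to its left, z up, the work surface at z = 0. Lengths are in m, angles in degrees, forces in N, time in s.
With the tool pointing down it reaches from about 0.425 to 1.125 m from the base axis. Payload 14.9 kg.
Tool frame: the origin (TCP) lies midway between the tips of the shut fingers; the grasp point (between the pads) lies 19 mm behind it (env.tcp_to_grasp is the distance from the TCP to the grasp point, in m); z points along the fingers, y is the direction in which the jaws open and shut (so a half turn about z gives the same grasp; the last joint's range is limited). The gripper opens to 91 mm and grips with 3 to 60 N. Pads are 32 mm wide; open, the fingers measure 118 mm over their backs; the gripper's body (76 mm by 178 mm) begins 60 mm behind the grasp point.
Start: joints at [65.758, 21.709, 99.362, -0, 58.929, -1.908], TCP at [0.266, 0.648, 0.214] pointing down, gripper open.
Joint ranges: [-158.91, 158.91], [-42.39, 125.64], [0.06, 152.35], [-60.88, 240.88], [17.5, 164.5], [-176.32, 176.32]. Speed limits (degrees/s): [108.29, 108.29, 136.94, 180, 180, 180].

INTERFACE

Orientations are given as [roll, pitch, yaw] about the fixed x, y, z axes, in that order (R = Rz(yaw) Ry(pitch) Rx(roll)).
In Python, from station import env, optics, workorder gives the robot as it stands.
- The arm moves only by the tool move_arm, never from a script. Its argument "motion" is a list that holds one entry, the list of rows, each a list of 7 numbers: the shift along the tool's x, y, z each as a share of 500 mm, from -1 to 1, then the turn, a rotation vector about the tool's x, y, z each as a share of 90 degrees, from -1 to 1, then the gripper command: -1 is shut, 1 is fully open, values between are in proportion. A call has exactly 10 rows; each row is the pose to reach, as a shift and turn from the pose measured when the call began, along the tool's axes at that moment; what a row does not reach only later rows make up. A row lasts 1/12 s, in which the tool goes at most 41.7 mm and 7.16 degrees, less where a joint would pass 70% of its speed; a pose out of reach is approached as far as the arm can. A call with a number of a shift or a turn outside -1 to 1 is refused whole. A call with a gripper value outside its range is refused whole. The fingers move at their own pace and stop on an object; "newtons" is the grip in N (left out, the last holds). Time passes only in rows, so rows that repeat a pose let the fingers close, or fill a call up. It gives the time, the measured TCP pose, the force and the opening at its end, in the units of the state.
- env.get_state(): the state, without advancing time (a new reading comes with each control period).
- optics.read_camera(name): name is "side" or "top"; returns (picture, depth): 420x560x3 uint8, red, green, blue; 420x560 float32, m along the optical axis (not along the pixel's ray), 0 where there is no reading.
- optics.camera_model(name): a dict with "intrinsics" (3x3 intrinsics, pixels), "R" (3x3) and "t" (3): a world point X has camera coordinates R X + t. Camera axes: x right, y down, z forward; pixel columns grow to the right and rows downward; lengths in m; the calibration is good to about 2 mm. A picture is of the moment at which its call begins. camera_model takes no time and is no camera call.
- workorder.hand_in(): hands the job in, once; it reports no verdict.
The state is a dict: "time": time; "qpos": joint angles; "qd": joint speeds; "joint_torque": joint torques, N m; "ee_pos": TCP position; "eef_rot": TCP orientation; "wrist_force": force on the tool from outside, world axes, zero at the start; "torque": the same for the moment, N m; "gripper_width": opening from 0.0 (shut) to 1.0 (fully open).
Only numpy, scipy, OpenCV 4.12 (cv2) and the standard library are available. Lean on these libraries where they do the work, as an engineer would, in place of code of your own. Each camera call takes 0.05 s, during which the arm holds its last target. There are 200 camera calls.

TASK

The three stoneware pot lids lie upside down on the worktop, hollow side up. Stack them so that they nest for putting away, still upside down: the medium lid inside the hollow of the large one and the small lid inside the hollow of the medium one, each standing level on its knob near the middle of the floor below it. Set them down softly without banging them, leave the large lid standing where it is, and do not disturb the cup.

Things in the scene. Friction and masses are not known exactly. Their poses are not given: they have to be found in the camera images.
- large_lid: Largest of three alike grey-brown stoneware pot lids, upside down: a low dome like a shallow bowl, standing on its flat round knob. Rim 192 mm across, height 72 from knob foot to rim, wall 8 thick, upright over the top 28. Flat floor of the hollow 28 above the foot, about 110 across. Knob 68 across, 20 high. 0.55 kg. Origin: centre of the knob's foot, on the worktop; z up out of the hollow.
- medium_lid: Middle lid, same shape, upside down. Rim 142 mm across, height 68, wall 8 thick, upright over the top 24: pinch it anywhere at the rim, one finger inside. Floor of the hollow 28 above the foot, about 80 across. Knob 56 across. 0.24 kg. Origin: centre of the knob's foot; z up out of the hollow. Nested, its foot is 28 above the large lid's foot and its rim 24 above that rim.
- small_lid: Smallest lid, same shape, upside down. Rim 96 mm across, height 64, wall 8 thick, upright over the top 20: pinch it like the medium one. Hollow 36 deep. Knob 46 across, 20 high. 0.14 kg. Origin: centre of the knob's foot; z up out of the hollow. Nested, its foot is 28 above the medium lid's foot and its rim 24 above that rim.
- cup: A wide dark brown stoneware cup without handle, 173 mm across the rim and 86 mm high, deeper than the lids and without a knob below. It is no lid: leave it alone. Origin: centre of its underside.
There are look-alikes about, which are no part of the job. Leave any pink or yellow look-alike of the small_lid alone.

How it is judged (in metres and radians):
At the end, for the whole second after the job is handed in: Large lid on the worktop, within 40 mm of its start; medium lid in it, small lid in the medium one, each within 20 mm of the middle of the lid below, its foot 28 mm (give or take 6) above that lid's foot; all upside down, level within 10 degrees, released and at rest (horizontal distance between medium_lid and large_lid below 0.02 m and z of medium_lid in the frame of large_lid between 0.022 and 0.034 m and horizontal distance between small_lid and medium_lid below 0.02 m and z of small_lid in the frame of medium_lid between 0.022 and 0.034 m and angle between each of large_lid, medium_lid, small_lid's own z axis and vertical below 0.17 rad and height (world z) of large_lid below 0.01 m and distance of large_lid from where it was at the start of the episode below 0.04 m and linear speed of each of medium_lid, small_lid below 0.02 m/s); the robot touches nothing.
It fails at once if the cup is pushed more than 30 mm from its place (distance of cup from where it was at the start of the episode above 0.03 m).
It fails at once if a lid is banged into another (more than 40 N between them) (contact force between any of medium_lid, small_lid and large_lid above 40 N or contact force between small_lid and medium_lid above 40 N).
It also fails if it takes over 58 s, if anything falls off the work surface, if the arm or the gripper's body presses on something with over 40 N, if the wrist force passes 120 N, or if a joint passes its speed limit or range.

## Working session

There is one attempt and no reset: what is moved stays moved. The work goes in short steps, Python scripts to look and compute and a tool call to move; the robot and the scene stay as the last step left them, time stands still between calls to the robot, and variables do not carry over. Pictures are saved under pics/ and viewed, on a budget of 10 in all, crops included, one or two more only if the job needs it, and the job is handed in when it is done.

Besides the shell and the picture viewer there is one more tool, called by a JSON object that holds its "fn" and its "kwargs", one argument or row to a line. move_arm: Moves the arm, as the interface text tells. Shift numbers are shares of 500 mm and turn numbers shares of 90 degrees, none past 1 either way. Its arguments: {"type":"object","properties":{"motion":{"type":"array","items":{"type":"array","items":{"type":"array","items":{"type":"number","minimum":-1,"maximum":1}}}},"newtons":{"type":"number"}},"required":["motion"]}

```bash
ls; mkdir -p pics; python3 - <<'E'
from station import env, optics
import cv2,numpy as np
print(env.get_state())
for n in("top","side"):
    p,d=optics.read_camera(n);np.savez(f"{n}.npz",p=p,d=d)
    cv2.imwrite(f"pics/{n}0.png",p[...,::-1]);m=optics.camera_model(n);print(n,m)
E
```

```text
pics
{'time': 0.0, 'qpos': array([ 6.57570167e+01,  2.17377864e+01,  9.93953814e+01, -1.59299539e-04,
        5.89285284e+01, -1.90806337e+00]), 'qd': array([-0.04410997, -0.0530857 ,  0.0574027 ,  0.07666947, -0.00647838,
        0.02805759]), 'joint_torque': array([-3.42554675e-03, -7.63707590e+01, -4.34380710e+01,  6.49147318e-02,
        4.23520838e-02, -7.26447706e-05]), 'ee_pos': array([0.26585954, 0.64712304, 0.21329911]), 'eef_rot': array([-1.79938333e+02, -1.91794608e-03,  1.57665161e+02]), 'wrist_force': array([ 0.09820887, -0.54866838,  0.95434799]), 'torque': array([-0.00789539,  0.03223384, -0.02511334]), 'gripper_width': 1.0027994968336003}
top {'intrinsics': array([[495.91762043,   0.        , 277.73946153],
       [  0.        , 495.91762043, 206.77906362],
       [  0.        ,   0.        ,   1.        ]]), 'R': array([[-0.03915387, -0.99921372, -0.00623793],
       [-0.97834238,  0.03960438, -0.20316909],
       [ 0.20325639, -0.00185202, -0.9791238 ]]), 't': array([0.02372327, 0.58594338, 1.10257411])}
side {'intrinsics': array([[426.41964874,   0.        , 279.63637709],
       [  0.        , 426.41964874, 205.89739478],
       [  0.        ,   0.        ,   1.        ]]), 'R': array([[-0.99261284, -0.12009742,  0.01721519],
       [-0.07600098,  0.50490278, -0.85982384],
       [ 0.09457062, -0.85478055, -0.5103005 ]]), 't': array([0.56771751, 0.06205527, 0.98004898])}
```

View pics/top0.png

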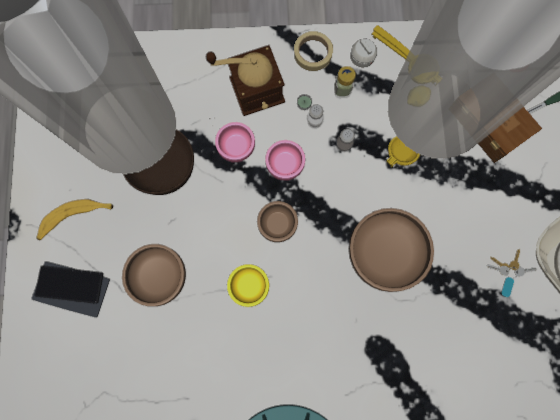

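View pics/side0.png

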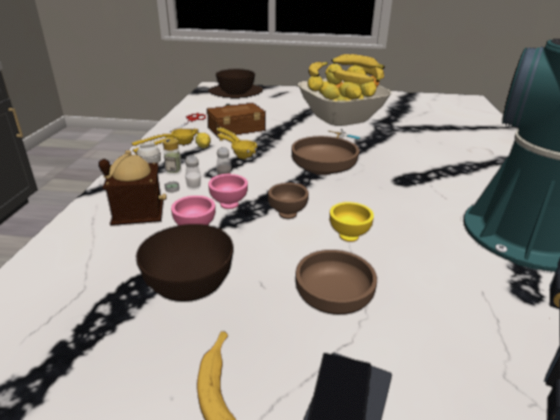

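The top view shows the large lid at pixel (391,250), the medium at (154,275), the small at (277,221), and the cup at about (158,160), partly hidden by a lamp. The side view agrees. The two pendant lamps may be obstacles. Next I'll fit the rims using depth.

```bash
cat > h.py <<'E'
from station import env, optics
import numpy as np
from scipy.optimize import least_squares
def world(n,d):
    m=optics.camera_model(n);K=m["intrinsics"];v,u=np.indices(d.shape)
    c=np.stack([(u-K[0,2])/K[0,0]*d,(v-K[1,2])/K[1,1]*d,d],-1)
    return (c-m["t"])@m["R"]
def rim(P,d,px,rad,R,zr,col=None):
    v,u=np.indices(d.shape);s=(np.hypot(u-px[0],v-px[1])<rad)&(d>0)
    if col is not None: s&=col
    X=P[s];X=X[abs(X[:,2]-zr)<.006]
    f=least_squares(lambda q:np.hypot(X[:,0]-q[0],X[:,1]-q[1])-q[2],[*X[:,:2].mean(0),R],loss="soft_l1",f_scale=.002)
    return f.x.round(4),len(X),np.median(X[:,2]).round(4)
E
python3 - <<'E'
from h import *
D=np.load("top.npz");P=world("top",D["d"])
S=np.load("side.npz");Q=world("side",S["d"])
for n,a,b,ra,rb,R,z in (("L",(391,250),(325,154),47,38,.096,.072),("M",(154,275),(336,278),36,46,.071,.068),("S",(277,221),(288,196),23,24,.048,.064),("cup",(158,160),(186,258),42,58,.086,.086)):
    print(n,rim(P,D["d"],a,ra,R-.004,z),rim(Q,S["d"],b,rb,R-.004,z))
for n,px in (("yellow",(248,285)),("pink1",(235,142)),("pink2",(285,160))): print(n,rim(P,D["d"],px,23,.045,.064))
for u0,u1 in((0,180),(385,560)):
    X=P[:200,u0:u1].reshape(-1,3);X=X[X[:,2]>.25];print("lamp",X.min(0),X.max(0))
E
```

```text
L (array([ 0.4767, -0.2541,  0.0914]), 921, np.float64(0.0707)) (array([ 0.4763, -0.2534,  0.0916]), 487, np.float64(0.0715))
M (array([0.4404, 0.2901, 0.0665]), 688, np.float64(0.0674)) (array([0.4406, 0.2918, 0.0666]), 1121, np.float64(0.0678))
S (array([0.5533, 0.0036, 0.044 ]), 416, np.float64(0.0631)) (array([0.553 , 0.0045, 0.0441]), 359, np.float64(0.0638))
cup (array([0.7095, 0.2806, 0.0836]), 226, np.float64(0.0832)) (array([0.7096, 0.2809, 0.0841]), 763, np.float64(0.0835))
yellow (array([0.4084, 0.076 , 0.0438]), 437, np.float64(0.0631))
pink1 (array([0.7531, 0.0982, 0.0438]), 395, np.float64(0.0633))
pink2 (array([ 0.7026, -0.0206,  0.0438]), 386, np.float64(0.0631))
lamp [0.35007686 0.00254068 0.97261808] [0.45619652 0.09051408 1.19875011]
lamp [ 0.35007686 -0.09139838  0.9757151 ] [0.45253352 0.00254068 1.19875011]
```

Both cameras agree to 2 mm or better: L (0.4765,-0.2538), M (0.4405,0.2909), S (0.5532,0.0040). Rim heights and radii match the given sizes. I'll grasp each lid on its far rim, with the jaw axis radial from the base.

```bash
cat >> h.py <<'E'
from scipy.spatial.transform import Rotation as Ro
def plan(c,off,az,z):
    "shares to bring the TCP to lid centre c + off along azimuth az (jaw axis), height z, tool down"
    s=env.get_state();R=Ro.from_euler("xyz",s["eef_rot"],degrees=True)
    a=np.radians(az);T=np.array([c[0]+off*np.cos(a),c[1]+off*np.sin(a),z])
    G=Ro.from_euler("xyz",[180,0,az+90],degrees=True)
    print("tgt",T.round(4),"reach",np.hypot(*T[:2]).round(3),"shift",(R.inv().apply(T-s["ee_pos"])/.5).round(4),"turn",np.degrees((R.inv()*G).as_rotvec()/90).round(4))
E
python3 - <<'E'
from h import *
plan((.4405,.2909),.066,33.4,.16)
E
```

```text
tgt [0.4956 0.3272 0.16  ] reach 0.594 shift [-0.6682 -0.4172  0.1071] turn [-6.000e-04  2.000e-04  3.808e-01]
```

{"fn": "move_arm", "kwargs": {
  "motion": [
    [[-0.06, -0.04, 0.01, 0, 0, 0.04, 0], [-0.14, -0.09, 0.02, 0, 0, 0.09, 0], [-0.22, -0.14, 0.04, 0, 0, 0.14, 0], [-0.3, -0.19, 0.05, 0, 0, 0.19, 0], [-0.38, -0.24, 0.06, 0, 0, 0.24, 0], [-0.46, -0.29, 0.07, 0, 0, 0.29, 0], [-0.54, -0.34, 0.09, 0, 0, 0.33, 0], [-0.61, -0.38, 0.1, 0, 0, 0.36, 0], [-0.65, -0.41, 0.107, 0, 0, 0.381, 0], [-0.668, -0.417, 0.107, 0, 0, 0.381, 0]]
  ],
  "newtons": 45
}}

```text
time: 0.93
ee_pos: [0.4964, 0.3243, 0.1592]
eef_rot: [-179.9, 0.0, 123.2]
wrist_force: [-0.6, 0.8, -0.6]
gripper_width: 0.499
```

```bash
python3 - <<'E'
from h import *
plan((.4405,.2909),.066,33.4,.051)
print(env.get_state()["gripper_width"],env.get_state()["wrist_force"])
E
```

```text
tgt [0.4956 0.3272 0.051 ] reach 0.594 shift [0.0059 0.0024 0.2163] turn [-0.0014  0.0005 -0.0023]
0.4987248567213287 [-0.56171187  0.84425658 -0.56794779]
```

{"fn": "move_arm", "kwargs": {
  "motion": [
    [[0.006, 0.002, 0.03, 0, 0, -0.002, 0], [0.006, 0.002, 0.07, 0, 0, -0.002, 0], [0.006, 0.002, 0.11, 0, 0, -0.002, 0], [0.006, 0.002, 0.15, 0, 0, -0.002, 0], [0.006, 0.002, 0.18, 0, 0, -0.002, 0], [0.006, 0.002, 0.205, 0, 0, -0.002, 0], [0.006, 0.002, 0.216, 0, 0, -0.002, 0], [0.006, 0.002, 0.216, 0, 0, -0.002, 0], [0.006, 0.002, 0.216, 0, 0, -0.002, -0.4], [0.006, 0.002, 0.216, 0, 0, -0.002, -1]]
  ]
}}

```text
time: 1.77
ee_pos: [0.4959, 0.3275, 0.052]
eef_rot: [-179.9, 0.0, 123.4]
wrist_force: [1.0, 0.5, 0.2]
gripper_width: 0.386
```

{"fn": "move_arm", "kwargs": {
  "motion": [
    [[0, 0, 0, 0, 0, 0, -1], [0, 0, 0, 0, 0, 0, -1], [0, 0, 0, 0, 0, 0, -1], [0, 0, 0, 0, 0, 0, -1], [0, 0, 0, 0, 0, 0, -1], [0, 0, -0.01, 0, 0, 0, -1], [0, 0, -0.03, 0, 0, 0, -1], [0, 0, -0.06, 0, 0, 0, -1], [0, 0, -0.08, 0, 0, 0, -1], [0, 0, -0.08, 0, 0, 0, -1]]
  ]
}}

```text
time: 2.6
ee_pos: [0.4971, 0.3282, 0.0946]
eef_rot: [179.9, 0.1, 123.4]
wrist_force: [0.5, 0.2, -2.8]
gripper_width: 0.114
```

```bash
python3 - <<'E'
from h import *
import cv2
print(env.get_state())
p,d=optics.read_camera("side");cv2.imwrite("pics/s1.png",cv2.resize(p[180:340,230:450,::-1],None,fx=3,fy=3))
t,e=optics.read_camera("top")
P=world("top",e)
v,u=np.indices(e.shape)
for nm,Q,dd,px in(("top",P,e,(150,275)),("side",world("side",d),d,(336,265))):
    s=(np.hypot(u-px[0],v-px[1])<50)&(dd>0);X=Q[s]
    X=X[(abs(np.hypot(X[:,0]-.4405,X[:,1]-.2909)-.067)<.006)&(X[:,2]>.08)&(X[:,2]<.13)]
    A=np.c_[X[:,:2]-[.4405,.2909],np.ones(len(X))]
    # top-of-rim by azimuth
    az=np.degrees(np.arctan2(A[:,1],A[:,0]));
    for a in range(-180,180,30):
        k=(az>=a)&(az<a+30)
        if k.sum()>5: print(nm,a+15,k.sum(),np.percentile(X[k,2],80).round(4),end=" | ")
    print()
E
```

```text
{'time': 2.6, 'qpos': array([ 3.12173678e+01,  2.20958944e+01,  1.14193574e+02, -6.51009098e-02,
        4.35693728e+01, -2.10660580e+00]), 'qd': array([ 0.03031076,  1.7361982 ,  0.74261784, -0.00523931, -2.23502068,
       -0.09197722]), 'joint_torque': array([ 1.66152703e-02, -6.89143825e+01, -3.30465782e+01,  3.77200590e-02,
        8.73194598e-01, -3.24563989e-03]), 'ee_pos': array([0.49707675, 0.32824511, 0.09455452]), 'eef_rot': array([1.79860608e+02, 5.01434956e-02, 1.23371026e+02]), 'wrist_force': array([ 0.51674506,  0.19184587, -2.78999322]), 'torque': array([ 0.14784753, -0.19408035,  0.06769623]), 'gripper_width': 0.11434227633474928}
top -165 60 0.1077 | top -135 83 0.1078 | top -105 86 0.1075 | top -75 80 0.1078 | top -45 70 0.1088 | top -15 80 0.1093 | top 15 40 0.1079 | 
side -165 108 0.108 | side -135 169 0.1075 | side -105 216 0.1077 | side -75 113 0.0953 | side 45 258 0.1171 | side 75 374 0.1088 | side 105 349 0.1081 | side 135 220 0.1085 | side 165 94 0.1087 |
```

View pics/s1.png

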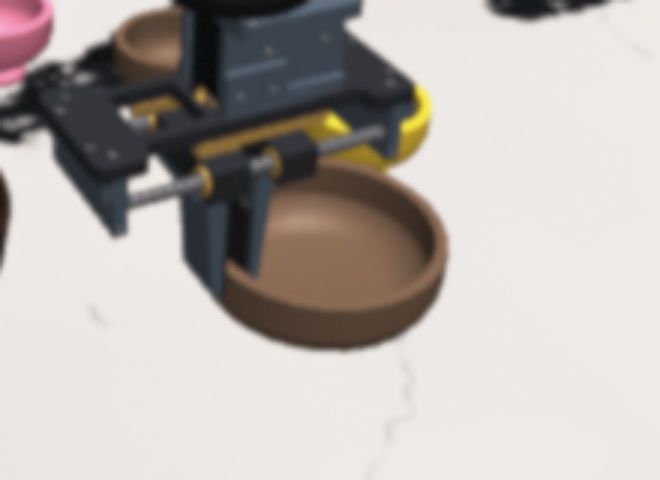

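The side crop shows the medium lid held level: rim heights agree to about 1 mm all round, and the opening is 10.4 mm as expected. Now I'll carry it to the large lid.

```bash
python3 - <<'E'
from h import *
plan((.4765,-.2538),.066,-28,.19)
E
```

```text
tgt [ 0.5348 -0.2848  0.19  ] reach 0.606 shift [-1.0656 -0.6092 -0.1943] turn [4.000e-04 4.000e-04 6.819e-01]
```

{"fn": "move_arm", "kwargs": {
  "motion": [
    [[-0.01, -0.01, -0.04, 0, 0, 0.01, -1], [-0.04, -0.02, -0.09, 0, 0, 0.03, -1], [-0.09, -0.05, -0.14, 0, 0, 0.06, -1], [-0.15, -0.09, -0.175, 0, 0, 0.1, -1], [-0.22, -0.13, -0.19, 0, 0, 0.15, -1], [-0.29, -0.17, -0.19, 0, 0, 0.2, -1], [-0.36, -0.21, -0.19, 0, 0, 0.25, -1], [-0.43, -0.25, -0.19, 0, 0, 0.29, -1], [-0.49, -0.28, -0.19, 0, 0, 0.32, -1], [-0.53, -0.3, -0.19, 0, 0, 0.34, -1]]
  ]
}}

```text
time: 3.53
ee_pos: [0.516, 0.0212, 0.1871]
eef_rot: [-180.0, 0.0, 92.5]
wrist_force: [-0.4, 0.9, -4.0]
gripper_width: 0.111
```

```bash
python3 - <<'E'
from h import *
plan((.4765,-.2538),.066,-28,.19)
E
```

```text
tgt [ 0.5348 -0.2848  0.19  ] reach 0.606 shift [-0.6129  0.0103 -0.0053] turn [-0.      0.0006  0.3394]
```

{"fn": "move_arm", "kwargs": {
  "motion": [
    [[-0.03, 0, 0, 0, 0, 0.02, -1], [-0.09, 0, 0, 0, 0, 0.06, -1], [-0.16, 0, 0, 0, 0, 0.1, -1], [-0.24, 0, 0, 0, 0, 0.15, -1], [-0.32, 0.01, 0, 0, 0, 0.2, -1], [-0.4, 0.01, 0, 0, 0, 0.24, -1], [-0.48, 0.01, 0.01, 0, 0, 0.28, -1], [-0.55, 0.01, 0.02, 0, 0, 0.31, -1], [-0.6, 0.01, 0.03, 0, 0, 0.339, -1], [-0.613, 0.01, 0.04, 0, 0, 0.339, -1]]
  ]
}}

```text
time: 4.37
ee_pos: [0.5344, -0.2882, 0.1664]
eef_rot: [180.0, 0.1, 61.7]
wrist_force: [-0.1, 0.1, -2.1]
gripper_width: 0.115
```

```bash
python3 - <<'E'
from h import *
import cv2
plan((.4765,-.2538),.066,-28,.09)
p,d=optics.read_camera("top");P=world("top",d)
# held rim height: TCP+.016
s=env.get_state();z=s["ee_pos"][2]+.016;print(s["ee_pos"],z)
for R,zz in((.067,z),(.092,.072)):
    X=P.reshape(-1,3);X=X[(abs(X[:,2]-zz)<.006)&(np.hypot(X[:,0]-.4765,X[:,1]+.2538)<.11)]
    f=least_squares(lambda q:np.hypot(X[:,0]-q[0],X[:,1]-q[1])-R,[.4765,-.2538],loss="soft_l1",f_scale=.002);print(f.x,len(X),X[:,2].mean())
E
```

```text
tgt [ 0.5348 -0.2848  0.09  ] reach 0.606 shift [ 0.0066 -0.0025  0.1528] turn [ 0.0001  0.0008 -0.0029]
[ 0.53383569 -0.28710841  0.16528513] 0.1812851284201077
[ 0.47538149 -0.25559145] 302 0.17915069806737371
[ 0.47662606 -0.25495362] 402 0.07080658840289225
```

{"fn": "move_arm", "kwargs": {
  "motion": [
    [[0.006, -0.002, 0.02, 0, 0, -0.003, -1], [0.006, -0.002, 0.05, 0, 0, -0.003, -1], [0.006, -0.002, 0.08, 0, 0, -0.003, -1], [0.006, -0.002, 0.11, 0, 0, -0.003, -1], [0.006, -0.002, 0.13, 0, 0, -0.003, -1], [0.006, -0.002, 0.143, 0, 0, -0.003, -1], [0.006, -0.002, 0.15, 0, 0, -0.003, -1], [0.006, -0.002, 0.154, 0, 0, -0.003, -1], [0.006, -0.002, 0.157, 0, 0, -0.003, -1], [0.006, -0.002, 0.157, 0, 0, -0.003, -1]]
  ]
}}

```text
time: 5.25
ee_pos: [0.5345, -0.284, 0.0871]
eef_rot: [-179.9, 0.1, 62.2]
wrist_force: [-1.5, -0.6, -2.8]
gripper_width: 0.11
```

{"fn": "move_arm", "kwargs": {
  "motion": [
    [[0, 0, 0.001, 0, 0, 0, -1], [0, 0, 0.002, 0, 0, 0, -1], [0, 0, 0.0035, 0, 0, 0, -1], [0, 0, 0.005, 0, 0, 0, -1], [0, 0, 0.0065, 0, 0, 0, -1], [0, 0, 0.008, 0, 0, 0, -1], [0, 0, 0.009, 0, 0, 0, -1], [0, 0, 0.01, 0, 0, 0, -1], [0, 0, 0.011, 0, 0, 0, -1], [0, 0, 0.012, 0, 0, 0, -1]]
  ]
}}

```text
time: 6.08
ee_pos: [0.5346, -0.2841, 0.0811]
eef_rot: [-180.0, 0.1, 62.2]
wrist_force: [0.7, -0.6, -0.8]
gripper_width: 0.113
```

{"fn": "move_arm", "kwargs": {
  "motion": [
    [[0, 0, 0.0003, 0, 0, 0, -1], [0, 0, 0.0006, 0, 0, 0, -1], [0, 0, 0.0009, 0, 0, 0, -1], [0, 0, 0.0012, 0, 0, 0, -1], [0, 0, 0.0015, 0, 0, 0, -1], [0, 0, 0.0018, 0, 0, 0, -1], [0, 0, 0.0021, 0, 0, 0, -1], [0, 0, 0.0024, 0, 0, 0, -1], [0, 0, 0.0024, 0, 0, 0, -1], [0, 0, 0.0024, 0, 0, 0, -1]]
  ]
}}

```text
time: 6.92
ee_pos: [0.5352, -0.2845, 0.0804]
eef_rot: [180.0, 0.1, 62.2]
wrist_force: [2.1, -2.0, 5.2]
gripper_width: 0.112
```

Contact is felt at the expected height: TCP 0.080 m, force reversed to +5 N. I'll open the jaws and lift.

{"fn": "move_arm", "kwargs": {
  "motion": [
    [[0, 0, 0, 0, 0, 0, -0.7], [0, 0, 0, 0, 0, 0, -0.5], [0, 0, 0, 0, 0, 0, -0.4], [0, 0, 0, 0, 0, 0, -0.4], [0, 0, 0, 0, 0, 0, -0.4], [0, 0, 0, 0, 0, 0, -0.4], [0, 0, -0.02, 0, 0, 0, -0.4], [0, 0, -0.06, 0, 0, 0, -0.4], [0, 0, -0.12, 0, 0, 0, -0.4], [0, 0, -0.18, 0, 0, 0, -0.4]]
  ]
}}

```text
time: 7.75
ee_pos: [0.5346, -0.284, 0.1715]
eef_rot: [-180.0, 0.1, 62.2]
wrist_force: [-0.0, -0.2, -0.3]
gripper_width: 0.3
```

```bash
cat >> h.py <<'E'
def stack():
    p,d=optics.read_camera("top");X0=world("top",d).reshape(-1,3)
    for n,R,z in(("L",.092,.072),("M",.067,.096),("S",.044,.120)):
        X=X0[(abs(X0[:,2]-z)<.005)&(np.hypot(X0[:,0]-.4765,X0[:,1]+.2538)<R+.02)]
        if len(X)<30: continue
        f=least_squares(lambda q:np.hypot(X[:,0]-q[0],X[:,1]-q[1])-R,[.4765,-.2538],loss="soft_l1",f_scale=.002)
        A=np.c_[X[:,:2]-f.x,np.ones(len(X))];k=abs(f.fun)<.5
        r=abs(np.hypot(A[:,0],A[:,1])-R)<.004;c=np.linalg.lstsq(A[r],X[r,2],rcond=None)[0]
        print(n,f.x.round(4),len(X),"z",c[2].round(4),"tilt",np.degrees(np.hypot(*c[:2])).round(2))
E
python3 - <<'E'
from h import *
plan((.5532,.0040),.0423,0.4,.17)
stack()
E
```

```text
tgt [0.5955 0.0043 0.17  ] reach 0.596 shift [ 0.5668 -0.1616  0.0026] turn [-0.0006  0.0006 -0.3137]
L [ 0.4752 -0.2556] 481 z 0.0713 tilt 0.27
M [ 0.4756 -0.2524] 303 z 0.0945 tilt 0.38
```

The medium lid is nested level, 3 mm from the large lid's centre. Next is the small lid.

{"fn": "move_arm", "kwargs": {
  "motion": [
    [[0.03, -0.01, 0, 0, 0, -0.02, -0.2], [0.09, -0.03, 0, 0, 0, -0.06, -0.2], [0.16, -0.05, 0, 0, 0, -0.1, -0.2], [0.23, -0.07, 0, 0, 0, -0.14, -0.2], [0.3, -0.09, 0, 0, 0, -0.18, -0.2], [0.37, -0.11, 0, 0, 0, -0.22, -0.2], [0.44, -0.13, 0, 0, 0, -0.26, -0.2], [0.51, -0.15, 0, 0, 0, -0.3, -0.2], [0.56, -0.16, 0.002, 0, 0, -0.314, -0.2], [0.567, -0.162, 0.002, 0, 0, -0.314, -0.2]]
  ]
}}

```text
time: 8.63
ee_pos: [0.5985, 0.007, 0.176]
eef_rot: [179.7, 0.2, 90.7]
wrist_force: [-0.1, -0.1, -0.2]
gripper_width: 0.401
```

```bash
python3 - <<'E'
from h import *
plan((.5532,.0040),.0423,0.4,.048)
E
```

```text
tgt [0.5955 0.0043 0.048 ] reach 0.596 shift [-0.0043 -0.0075  0.256 ] turn [0.0035 0.0025 0.0038]
```

{"fn": "move_arm", "kwargs": {
  "motion": [
    [[-0.004, -0.007, 0.03, 0.003, 0.002, 0.004, -0.2], [-0.004, -0.007, 0.08, 0.003, 0.002, 0.004, -0.2], [-0.004, -0.007, 0.13, 0.003, 0.002, 0.004, -0.2], [-0.004, -0.007, 0.17, 0.003, 0.002, 0.004, -0.2], [-0.004, -0.007, 0.21, 0.003, 0.002, 0.004, -0.2], [-0.004, -0.007, 0.24, 0.003, 0.002, 0.004, -0.2], [-0.004, -0.007, 0.256, 0.003, 0.002, 0.004, -0.2], [-0.004, -0.007, 0.256, 0.003, 0.002, 0.004, -0.2], [-0.004, -0.007, 0.256, 0.003, 0.002, 0.004, -0.2], [-0.004, -0.007, 0.256, 0.003, 0.002, 0.004, -0.5]]
  ]
}}

```text
time: 9.47
ee_pos: [0.5961, 0.0042, 0.0487]
eef_rot: [179.9, 0.1, 90.4]
wrist_force: [-0.3, 0.1, -0.7]
gripper_width: 0.353
```

{"fn": "move_arm", "kwargs": {
  "motion": [
    [[0, 0, 0, 0, 0, 0, -1], [0, 0, 0, 0, 0, 0, -1], [0, 0, 0, 0, 0, 0, -1], [0, 0, 0, 0, 0, 0, -1], [0, 0, 0, 0, 0, 0, -1], [0, 0, 0, 0, 0, 0, -1], [0, 0, 0, 0, 0, 0, -1], [0, 0, 0, 0, 0, 0, -1], [0, 0, 0, 0, 0, 0, -1], [0, 0, 0, 0, 0, 0, -1]]
  ]
}}

```text
time: 10.3
ee_pos: [0.5967, 0.0042, 0.0491]
eef_rot: [179.8, 0.0, 90.4]
wrist_force: [1.3, 0.2, 6.2]
gripper_width: 0.114
```

{"fn": "move_arm", "kwargs": {
  "motion": [
    [[0, 0, -0.02, 0, 0, 0, -1], [0, 0, -0.06, 0, 0, 0, -1], [0, 0, -0.11, 0, 0, 0, -1], [0, 0, -0.16, 0, 0, 0, -1], [0, 0, -0.21, 0, 0, 0, -1], [0, 0, -0.25, 0, 0, 0, -1], [0, 0, -0.28, 0, 0, 0, -1], [0, 0, -0.3, 0, 0, 0, -1], [0, 0, -0.3, 0, 0, 0, -1], [0, 0, -0.3, 0, 0, 0, -1]]
  ]
}}

```text
time: 11.13
ee_pos: [0.596, 0.0044, 0.199]
eef_rot: [179.8, 0.1, 90.4]
wrist_force: [-0.1, -0.7, -2.5]
gripper_width: 0.11
```

```bash
python3 - <<'E'
from h import *
import cv2
s=env.get_state()
p,d=optics.read_camera("side");cv2.imwrite("pics/s2.png",cv2.resize(p[80:300,180:400,::-1],None,fx=2.5,fy=2.5))
p,d=optics.read_camera("top");X=world("top",d).reshape(-1,3)
z=s["ee_pos"][2]+.016
X=X[(abs(X[:,2]-z)<.008)&(np.hypot(X[:,0]-.5532,X[:,1]-.004)<.06)&(X[:,0]<.575)]
f=least_squares(lambda q:np.hypot(X[:,0]-q[0],X[:,1]-q[1])-.044,[.5532,.004],loss="soft_l1",f_scale=.002)
A=np.c_[X[:,:2]-f.x,np.ones(len(X))];r=abs(np.hypot(A[:,0],A[:,1])-.044)<.004
c=np.linalg.lstsq(A[r],X[r,2],rcond=None)[0];print(f.x,len(X),r.sum(),c,s["ee_pos"],f.x-s["ee_pos"][:2])
plan((.4754,-.2530),.0423,-28,.22)
E
```

```text
[0.5532 0.004 ] 0 0 [0. 0. 0.] [0.59599194 0.0043821  0.19897183] [-0.04279194 -0.0003821 ]
tgt [ 0.5127 -0.2729  0.22  ] reach 0.581 shift [-0.5534 -0.169  -0.0438] turn [9.000e-04 3.000e-04 3.151e-01]
```

View pics/s2.png

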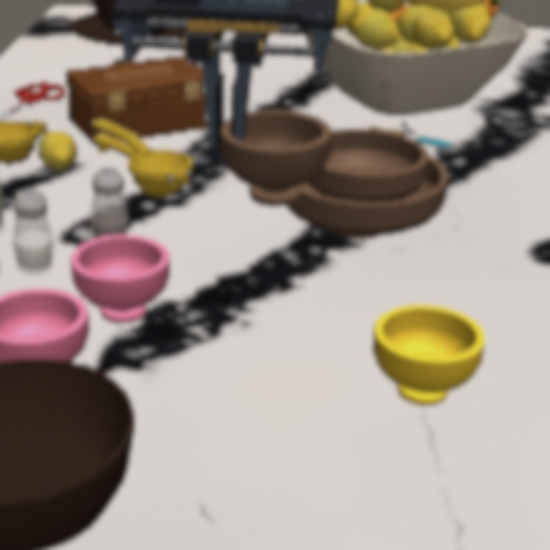

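The side crop shows the small lid held and looking level. The medium lid sits inside the large one behind it. The top mask caught nothing, so I'll get the held rim's height and tilt from the side depth in the same step as the carry plan.

```bash
python3 - <<'E'
from h import *
for n in("side","top"):
    p,d=optics.read_camera(n);X=world(n,d).reshape(-1,3)
    X=X[(X[:,2]>.19)&(X[:,2]<.235)&(np.hypot(X[:,0]-.5532,X[:,1]-.004)<.055)&(X[:,0]<.57)]
    print(n,len(X))
    if len(X)<20: continue
    rel=X-[.5532,.004,0];r=np.hypot(rel[:,0],rel[:,1]);az=np.degrees(np.arctan2(rel[:,1],rel[:,0]))
    for a in range(-180,180,45):
        k=(az>=a)&(az<a+45)&(abs(r-.044)<.006)
        if k.sum()>5: print(a+22,k.sum(),np.percentile(X[k,2],90).round(4),r[k].mean().round(4))
plan((.4754,-.2530),.0423,-28,.22)
E
```

```text
side 664
-158 53 0.2144 0.0414
-113 120 0.214 0.0402
-68 64 0.2136 0.0396
67 81 0.2121 0.0476
112 163 0.212 0.0479
157 92 0.2134 0.0479
top 0
tgt [ 0.5127 -0.2729  0.22  ] reach 0.581 shift [-0.5534 -0.1693 -0.0439] turn [8.000e-04 3.000e-04 3.151e-01]
```

{"fn": "move_arm", "kwargs": {
  "motion": [
    [[-0.03, -0.01, -0.02, 0, 0, 0.02, -1], [-0.09, -0.03, -0.03, 0, 0, 0.06, -1], [-0.16, -0.05, -0.04, 0, 0, 0.1, -1], [-0.23, -0.07, -0.04, 0, 0, 0.14, -1], [-0.3, -0.09, -0.04, 0, 0, 0.18, -1], [-0.37, -0.11, -0.04, 0, 0, 0.22, -1], [-0.44, -0.135, -0.04, 0, 0, 0.26, -1], [-0.5, -0.155, -0.03, 0, 0, 0.29, -1], [-0.54, -0.167, -0.02, 0, 0, 0.315, -1], [-0.553, -0.169, 0, 0, 0, 0.315, -1]]
  ]
}}

```text
time: 12.17
ee_pos: [0.5121, -0.2753, 0.1978]
eef_rot: [179.9, 0.0, 61.8]
wrist_force: [0.6, 0.4, -0.6]
gripper_width: 0.108
```

```bash
python3 - <<'E'
from h import *
plan((.4754,-.2530),.0425,-28,.112)
E
```

```text
tgt [ 0.5129 -0.273   0.112 ] reach 0.581 shift [ 0.005  -0.0011  0.1717] turn [ 0.0011  0.0003 -0.0027]
```

{"fn": "move_arm", "kwargs": {
  "motion": [
    [[0.005, -0.001, 0.02, 0, 0, -0.003, -1], [0.005, -0.001, 0.06, 0, 0, -0.003, -1], [0.005, -0.001, 0.09, 0, 0, -0.003, -1], [0.005, -0.001, 0.12, 0, 0, -0.003, -1], [0.005, -0.001, 0.14, 0, 0, -0.003, -1], [0.005, -0.001, 0.155, 0, 0, -0.003, -1], [0.005, -0.001, 0.163, 0, 0, -0.003, -1], [0.005, -0.001, 0.168, 0, 0, -0.003, -1], [0.005, -0.001, 0.17, 0, 0, -0.003, -1], [0.005, -0.001, 0.17, 0, 0, -0.003, -1]]
  ]
}}

```text
time: 13.0
ee_pos: [0.5132, -0.273, 0.1131]
eef_rot: [179.9, 0.0, 62.0]
wrist_force: [0.1, 0.8, -1.3]
gripper_width: 0.109
```

```bash
python3 - <<'E'
from h import *
import cv2
p,d=optics.read_camera("side");cv2.imwrite("pics/s3.png",cv2.resize(p[90:200,250:400,::-1],None,fx=4,fy=4))
plan((.4754,-.2530),.0425,-28,.105)
E
```

```text
tgt [ 0.5129 -0.273   0.105 ] reach 0.581 shift [-0.0001 -0.0008  0.0167] turn [0.0017 0.0004 0.0004]
```

View pics/s3.png

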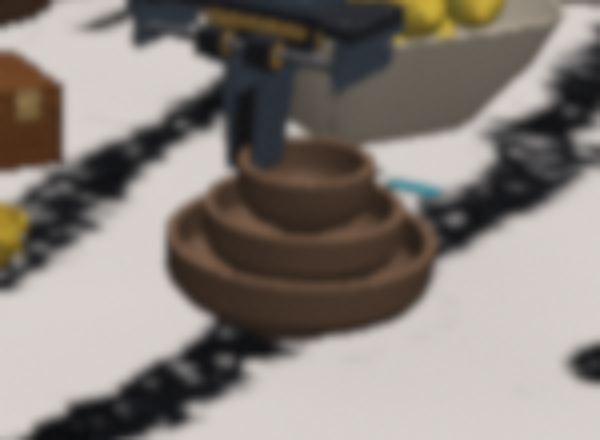

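The crop shows the small lid centred over the medium one, just above its floor, with the fingers clear of the medium rim. I'll lower the last 8 mm slowly.

{"fn": "move_arm", "kwargs": {
  "motion": [
    [[0, 0, 0.001, 0, 0, 0, -1], [0, 0, 0.002, 0, 0, 0, -1], [0, 0, 0.0035, 0, 0, 0, -1], [0, 0, 0.005, 0, 0, 0, -1], [0, 0, 0.0065, 0, 0, 0, -1], [0, 0, 0.008, 0, 0, 0, -1], [0, 0, 0.009, 0, 0, 0, -1], [0, 0, 0.01, 0, 0, 0, -1], [0, 0, 0.011, 0, 0, 0, -1], [0, 0, 0.012, 0, 0, 0, -1]]
  ]
}}

```text
time: 13.88
ee_pos: [0.5133, -0.2731, 0.1073]
eef_rot: [179.9, 0.0, 62.0]
wrist_force: [-0.0, -0.1, -0.3]
gripper_width: 0.111
```

{"fn": "move_arm", "kwargs": {
  "motion": [
    [[0, 0, 0.0003, 0, 0, 0, -1], [0, 0, 0.0006, 0, 0, 0, -1], [0, 0, 0.0009, 0, 0, 0, -1], [0, 0, 0.0012, 0, 0, 0, -1], [0, 0, 0.0015, 0, 0, 0, -1], [0, 0, 0.0018, 0, 0, 0, -1], [0, 0, 0.0021, 0, 0, 0, -1], [0, 0, 0.0024, 0, 0, 0, -1], [0, 0, 0.0024, 0, 0, 0, -1], [0, 0, 0.0024, 0, 0, 0, -1]]
  ]
}}

```text
time: 14.72
ee_pos: [0.5133, -0.2731, 0.106]
eef_rot: [179.9, 0.0, 62.0]
wrist_force: [-0.4, 0.4, -1.5]
gripper_width: 0.118
```

{"fn": "move_arm", "kwargs": {
  "motion": [
    [[0, 0, 0.0003, 0, 0, 0, -1], [0, 0, 0.0006, 0, 0, 0, -1], [0, 0, 0.0009, 0, 0, 0, -1], [0, 0, 0.0012, 0, 0, 0, -1], [0, 0, 0.0015, 0, 0, 0, -1], [0, 0, 0.0018, 0, 0, 0, -1], [0, 0, 0.0021, 0, 0, 0, -1], [0, 0, 0.0024, 0, 0, 0, -1], [0, 0, 0.0024, 0, 0, 0, -1], [0, 0, 0.0024, 0, 0, 0, -1]]
  ]
}}

```text
time: 15.55
ee_pos: [0.5137, -0.2734, 0.1052]
eef_rot: [179.8, 0.0, 62.0]
wrist_force: [1.2, -2.0, 5.7]
gripper_width: 0.113
```

{"fn": "move_arm", "kwargs": {
  "motion": [
    [[0, 0, 0, 0, 0, 0, -0.7], [0, 0, 0, 0, 0, 0, -0.5], [0, 0, 0, 0, 0, 0, -0.4], [0, 0, 0, 0, 0, 0, -0.4], [0, 0, 0, 0, 0, 0, -0.4], [0, 0, 0, 0, 0, 0, -0.4], [0, 0, -0.02, 0, 0, 0, -0.4], [0, 0, -0.06, 0, 0, 0, -0.4], [0, 0, -0.12, 0, 0, 0, -0.4], [0, 0, -0.18, 0, 0, 0, -0.4]]
  ]
}}

```text
time: 16.38
ee_pos: [0.513, -0.2729, 0.1964]
eef_rot: [179.9, 0.0, 62.0]
wrist_force: [0.3, 0.1, 0.3]
gripper_width: 0.299
```

{"fn": "move_arm", "kwargs": {
  "motion": [
    [[0.05, 0, -0.05, 0, 0, 0, -0.4], [0.1, 0, -0.05, 0, 0, 0, -0.4], [0.15, 0, -0.05, 0, 0, 0, -0.4], [0.2, 0, -0.05, 0, 0, 0, -0.4], [0.25, 0, -0.05, 0, 0, 0, -0.4], [0.3, 0, -0.05, 0, 0, 0, -0.4], [0.35, 0, -0.05, 0, 0, 0, -0.4], [0.4, 0, -0.05, 0, 0, 0, -0.4], [0.4, 0, -0.05, 0, 0, 0, -0.4], [0.4, 0, -0.05, 0, 0, 0, -0.4]]
  ]
}}

```text
time: 17.22
ee_pos: [0.607, -0.0954, 0.2219]
eef_rot: [179.9, 0.0, 62.1]
wrist_force: [-0.1, 0.0, 0.6]
gripper_width: 0.3
```

```bash
python3 - <<'E'
from h import *
import cv2
stack()
p,d=optics.read_camera("side");cv2.imwrite("pics/s4.png",p[...,::-1])
print("cup",rim(world("side",d),d,(186,258),58,.082,.086), env.get_state()["time"])
E
```

```text
L [ 0.4762 -0.2515] 563 z 0.0709 tilt 0.15
M [ 0.4753 -0.2492] 475 z 0.0953 tilt 0.67
S [ 0.4751 -0.2506] 258 z 0.119 tilt 0.35
cup (array([0.7096, 0.281 , 0.0842]), 766, np.float64(0.0836)) 17.3167
```

View pics/s4.png

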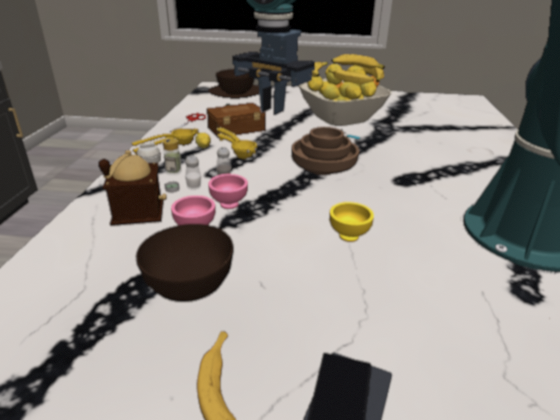

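The picture shows all three lids nested at pixel (325,150), the arm clear of them, and the cup in place. The measured values agree, so I'm handing in.

```bash
python3 -c "
from station import workorder;print(workorder.hand_in())"
```

```text
the job is handed in; nothing more can be done
None
```

The three lids are nested upside down, and I handed the job in at about 17 s of the 58 s allowed. I pinched the medium lid, then the small one, at the far rim and lowered each slowly. At touchdown the wrist read about 5–6 N upward both times.

| Check | Result | Limit |
|---|---|---|
| Medium lid off the large lid's centre | about 2.5 mm | 20 mm |
| Small lid off the medium lid's centre | about 1.5 mm | 20 mm |
| Rim steps, large to medium and medium to small | 24.4 and 23.7 mm (nominal 24) | ±6 mm |
| Tilt of each lid | below 0.7° | 10° |
| Large lid moved from its start | about 2–3 mm, close to measurement noise | 40 mm |
| Cup moved | under 1 mm | 30 mm |

- **Arm:** it was released and clear of everything at the end.
- **Failed check:** the top camera got no reading of the small lid while it was held, probably because the arm hid it, so I used the side camera instead.
- **Not measured:** the force between the lids themselves; I only had the wrist force, read at the end of each move.

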